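# Lock an overhauled metronome movement into the test fixture and spin-check its flywheel

### The job

Lift the brass movement out of the oak block by the square boss on its top, plug its three-lug adapter into the bayonet socket of the black test fixture, press it down against the spring and turn it clockwise (seen from above) until it stops and springs up into its lock, then let go. Then check that the flywheel turns freely: stroke its knurled rim very lightly with a fingertip, without pinching it, so that it makes at least one full turn and is seen running on by itself with nothing touching it. Leave the movement locked upright in the socket and do not disturb the other things on the cart.

Things in the scene. Friction and masses are not known exactly. Their poses are not given: they have to be found in the camera images.
- movement: Loose upright brass movement, 0.55 kg. Origin: on its axis, underside of its round flange (72 mm diameter, 5 mm thick); z up. Above: two plates 96 x 44 mm (long side along x; top of the upper 33 mm above the origin), four corner pillars between them, the flywheel between the plates, the grip boss on top. Below: barrel with lugs. It starts with the flange on the oak block, barrel in the bore.
- boss (a point): Centre of the solid square brass boss on the top plate, on the movement's axis, 48 mm above its origin, axes alike. The boss is the grip: 26 x 26 mm, 30 mm tall (33 to 63 mm above the origin), sides parallel to the plates' sides. Beside it on the plate are only screw heads and a flat clip, up to 4 mm high.
- barrel_end (a point): Centre of the lower end of the movement's barrel, 30 mm below its origin, axes alike. Barrel 44 mm diameter, its last 4 mm 40 mm. Three lugs stick out of it, to 28.5 mm from the axis, 12 mm wide, 5 mm high, tops 10.5 mm below the movement's origin, at 0, 120 and 240 degrees about z from its x axis.
- hub (a point): Centre of the flywheel, on the movement's axis 19 mm above its origin (its axes turn with it). Aluminium disc 76 mm in diameter, 12 mm thick, upright axis, knurled rim, out of true by up to 0.8 mm. The rim stands 16 mm out beyond both long sides of the plates (movement's +y and -y), where a fingertip can come down beside it; the flange below reaches 36 mm from the axis.
- flywheel (a joint): Angle of the flywheel in its frame, rad, 0 at the start, growing anticlockwise seen from above, no end stops. Very free: 0.5 N of fingertip pressure on the rim carries it along; after a stroke it coasts, losing some 1.5 rad/s each second. Its fine pivots are spoilt by more than 8 N on the flywheel: do not pinch it.
- fixture: Black test fixture, fixed, a box 150 x 150 mm and 46 mm high with a round steel bayonet socket (74 mm outside diameter, 34 mm tall) upright on its middle. Origin: under its middle on the cart top; z up. It stands turned by some angle about z.
- mouth (a point): Centre of the socket's mouth, 80 mm above the cart top, axes as the fixture's. Bore 46 mm in diameter; three lug slots about 16 mm wide, open to 33 mm from the axis, at 0, 120 and 240 degrees about z from its x axis. With flange less than 2 mm above the mouth the lugs can turn clockwise: under notches from 47 degrees on, solid stop at 61 degrees. Over 90 N on it (all contacts added) spoils it.
- follower (a joint): How far the spring plate in the socket is pressed down, m. It meets the barrel when the flange is 9.5 mm above the mouth (11.5 N) and reads 0.0095 (15.5 N) when the flange meets the solid mouth. Let go in the notches, the movement springs up to 5.5 mm above the mouth (reads 0.004): locked. Let go before them it goes to 9.5 mm or sticks low.
- oak_block: Oak block, fixed, 120 x 120 x 42 mm, with an upright through bore 62 mm in diameter at its middle. Origin: under its middle.
- tin: Bystander: chipped white enamel tin 72 mm across, 32 mm high, with steel pallet arms in it.
- weight: Bystander: small aluminium pendulum weight with knurled edges, 30 mm diameter, 38 mm high.
- driver: Bystander: screwdriver 170 mm long lying flat.
- oiler: Bystander: small amber oil bottle 28 mm diameter, 60 mm high.
- spring_barrel: Bystander: brass spring barrel, 52 mm diameter, 27 mm high.
- pendulum: Bystander: flat steel pendulum rod about 220 mm long lying flat.
- bench_brush: Bystander: brush 180 mm long lying flat.
Things that resemble listed ones, but are neither listed nor needed, are in the scene too. What is shaped like the movement but green or purple is not meant.

How it is judged (in metres and radians):
On the way, in this order (a step that is already met when the one before it is completed fails the run):
1. the movement is locked in the socket and let go: flange 4 to 7 mm above the mouth, on its axis, upright, no finger on it (z of movement in the frame of mouth between 0.004 and 0.007 m and horizontal distance between movement and mouth below 0.004 m and angle between movement's own z axis and vertical below 0.07 rad and contact force between the fingers and movement below 0.05 N), for 0.3 s.
2. the flywheel runs by itself at more than 1.5 rad/s with nothing touching the movement ((velocity of joint flywheel above 1.5 rad/s or velocity of joint flywheel below -1.5 rad/s) and contact force between each of the fingers, the arm and movement below 0.02 N and z of movement in the frame of mouth below 0.007 m), for 0.3 s.
At the end, for the whole second after the job is handed in: The movement stands still, locked in the socket (flange 4 to 7 mm above the mouth, axis within 4 mm of the socket's, tilted less than 0.07 rad), and its flywheel has turned at least one full turn (6.28 rad) one way or the other from its start; it may still be running ((value of joint flywheel above 6.28 rad or value of joint flywheel below -6.28 rad) and z of movement in the frame of mouth between 0.004 and 0.007 m and horizontal distance between movement and mouth below 0.004 m and angle between movement's own z axis and vertical below 0.07 rad and linear speed of movement below 0.02 m/s); the robot touches nothing.
It fails at once if the flywheel is pressed or squeezed with more than 8 N (contact force between any of the fingers, the arm and flywheel above 8 N).
It fails at once if the movement is forced against the fixture with more than 90 N (contact force between movement and fixture above 90 N).
It fails at once if another thing on the cart is moved more than 20 mm (distance of any of tin, weight, driver, oiler, spring_barrel, pendulum, bench_brush from where it was at the start of the episode above 0.02 m).
It also fails if it takes over 72 s, if anything falls off the work surface, if the arm or the gripper's body presses on something with over 40 N, if the wrist force passes 120 N, or if a joint passes its speed limit or range.

### The arm

A 6-joint arm with a two-finger parallel gripper is mounted at the origin on the work surface. World frame = base frame: x ahead of the robot, y to its left, z up, the work surface at z = 0. Lengths are in m, angles in degrees, forces in N, time in s.
With the tool pointing down it reaches from about 0.35 to 0.875 m from the base axis. Payload 4.2 kg.
Tool frame: the origin (TCP) lies at the centre of the arm's flange, where the gripper is bolted on; the fingertips stand 182 mm ahead of it and the grasp point (between the pads) lies 164 mm ahead of it (r.nose_length is the distance from the TCP to the fingertips, in m); z points along the fingers, y is the line along which they close (so a half turn about z gives the same grasp; the last joint's range is limited). The gripper opens to 87 mm and grips with 3 to 60 N. Pads are 19 mm wide; open, the fingers measure 117 mm over their backs; the gripper's body (75 mm by 190 mm) begins 51 mm behind the grasp point.
Start: joints at [-56.345, 22.042, 0.453, 0, -68.411, -14.817], TCP at [0.202, -0.591, 0.405] pointing down, gripper open.
Joint ranges: [-179.83, 179.83], [-69.29, 118.12], [-61.27, 80.66], [-181.25, 117.63], [-171.15, -9.14], [-177.46, 177.46]. Speed limits (degrees/s): [159.86, 159.86, 180, 180, 180, 180].

### API

Orientations are given as a 3x3 rotation matrix whose columns are the frame's x, y, z axes.
In Python, from station import r, vision gives the robot as it stands. The module is installed in compiled form; this text tells all that it offers.
- The arm moves only by the shell command python3 -m creep 'ROWS'. ROWS is JSON, a list of rows, each a list of 7 numbers: the opening, from -1 (shut) to 1 (fully open), then the shift along the tool's x, y, z in mm, then the turn, a rotation vector about the tool's x, y, z in degrees. A call has 1 to 8 rows; each row is the pose to reach, as a shift and turn from the pose commanded when the call began, along the tool's axes at that moment; what a row does not reach only later rows make up. A row lasts 1/12 s, in which the tool goes at most 41.7 mm and 7.16 degrees, less where a joint would pass 70% of its speed; a pose out of reach is approached as far as the arm can. A call with a gripper value outside its range is refused whole. The fingers move at their own pace and stop on an object; the grip force is fixed at half the most. Time passes only in rows, so rows that repeat a pose let the fingers close. It gives the time, the measured TCP pose, the force, the opening and the grip force at its end, in the units of the state.
- r.sense(): the state, without advancing time (a new reading comes with each control period).
- vision.capture(name): name is "scene" or "top" or "wrist"; returns (picture, depth): 480x640x3 uint8, red, green, blue; 480x640 float32, m along the optical axis (not along the pixel's ray), 0 where there is no reading.
- vision.camera_model(name): a dict with "vertical_fov" (degrees; the focal length in pixels is half the picture's height over the tangent of half this angle, whatever the lens; pixels are square), "cx", "cy" (the principal point, pixels), "extrinsics" (4x4, takes a point from camera to world coordinates); the wrist camera has in their place "mount" (4x4, takes a point from camera to tool coordinates, whose origin is the TCP and whose axes are the flange's). Camera axes: x right, y down, z forward; pixel columns grow to the right and rows downward; lengths in m; the calibration is good to about 2 mm. A picture is of the moment at which its call begins: read the wrist's pose just before it. camera_model takes no time and is no camera call.
- r.finish_job(): hands the job in; it is judged then, once.
Trained networks look in the newest picture that a camera, given by its name, has taken for a name from the list of things; names that differ only in an ending like _2 or _b are one class to them, and where a whole thing is asked for, a point or a joint stands for the part that bears it (a point fixed in the world has none). Each returns a list of dicts, best first, with "conf" (0 to 1); they miss things now and then, are a little off and sometimes report something else, mostly with a low value. They report only what shows in the picture. A call takes as long as a camera call. They do not tell look-alikes from the thing itself.
- vision.find_in(camera, thing): "uv" ([column, row] in pixels, amid what is visible of it).
- vision.cut_out(camera, thing): "region" (480x640 bool, what is visible of it) and "uv" ([column, row] in pixels, amid what is visible of it).
The state is a dict: "time_s": time; "joints": joint angles; "joint_velocities": joint speeds; "effort": joint torques, N m; "tcp_pos": TCP position; "ee_rot": TCP orientation; "wrist_force": force on the tool from outside, world axes, zero at the start; "moment": the same for the moment, N m; "gripper_width": opening from 0.0 (shut) to 1.0 (fully open); "gripper_force": force on a finger pad.
Only numpy, scipy, OpenCV 4.12 (cv2) and the standard library are available. Lean on these libraries where they do the work, as an engineer would, in place of code of your own. Each camera call takes 0.05 s, during which the arm holds its last target. There are 200 camera calls.

## Working session

There is one attempt and no reset: what is moved stays moved. The work goes in short steps, Python scripts to look and compute and a shell command to move; the robot and the scene stay as the last step left them, time stands still between calls to the robot, and variables do not carry over. Pictures are saved under pics/ and viewed, at most 10 in all, crops included, and the job is handed in when it is done.

```bash
mkdir -p pics; ls
cat > h.py <<'E'
import numpy as np, cv2
from station import r, vision
def K(n):
    m=vision.camera_model(n); f=240/np.tan(np.radians(m["vertical_fov"])/2); return f,m["cx"],m["cy"],m
def ext(n):
    f,cx,cy,m=K(n)
    if "extrinsics" in m: return np.array(m["extrinsics"])
    s=r.sense(); T=np.eye(4); T[:3,:3]=s["ee_rot"]; T[:3,3]=s["tcp_pos"]; return T@np.array(m["mount"])
def cloud(n,d,E):
    f,cx,cy,m=K(n); v,u=np.mgrid[:480,:640]
    P=np.stack([(u-cx)/f*d,(v-cy)/f*d,d],-1); return P@E[:3,:3].T+E[:3,3]
def proj(n,E,p):
    f,cx,cy,m=K(n); q=E[:3,:3].T@(np.array(p)-E[:3,3]); return q[0]/q[2]*f+cx,q[1]/q[2]*f+cy
def save(n,im): cv2.imwrite("pics/"+n+".png",cv2.cvtColor(im,cv2.COLOR_RGB2BGR))
E
python3 - <<'E'
from h import *
for n in ["scene","top"]:
    E=ext(n); im,d=vision.capture(n); save(n,im); np.savez(n,im=im,d=d,E=E); C=cloud(n,d,E)
    print(n,E.round(3).tolist(),K(n)[0])
    for t in ["movement","boss","hub","fixture","oak_block","mouth","oiler","weight","tin","driver","pendulum","bench_brush","spring_barrel"]:
        for o in vision.find_in(n,t)[:3]:
            u,v=map(int,o["uv"]); print(t,(u,v),round(o["conf"],2),C[v,u].round(3))
E
```

```text
pics
scene [[-0.508, 0.545, -0.667, 1.294], [0.862, 0.317, -0.396, 0.449], [-0.005, -0.776, -0.631, 0.803], [0.0, 0.0, 0.0, 1.0]] 536.3691593443302
movement (379, 222) 0.94 [0.387 0.066 0.064]
movement (383, 289) 0.81 [0.591 0.172 0.076]
movement (439, 355) 0.77 [0.68  0.321 0.065]
boss (490, 259) 0.95 [0.387 0.323 0.065]
boss (378, 223) 0.94 [0.394 0.067 0.067]
boss (437, 356) 0.93 [0.68  0.318 0.061]
hub (370, 224) 0.76 [0.394 0.048 0.056]
hub (397, 289) 0.71 [0.567 0.192 0.066]
hub (438, 365) 0.59 [0.692 0.326 0.054]
fixture (246, 238) 0.63 [ 0.578 -0.168  0.056]
mouth (246, 243) 0.8 [ 0.584 -0.164  0.047]
mouth (394, 290) 0.69 [0.574 0.188 0.066]
oiler (495, 315) 0.85 [0.506 0.374 0.033]
tin (279, 317) 0.68 [0.706 0.003 0.012]
driver (296, 212) 0.63 [ 0.394 -0.155  0.016]
pendulum (430, 260) 0.73 [0.383 0.196 0.004]
pendulum (491, 317) 0.51 [0.51  0.369 0.028]
spring_barrel (168, 219) 0.72 [ 0.576 -0.411  0.016]
spring_barrel (229, 194) 0.47 [ 0.412 -0.351  0.014]
spring_barrel (494, 315) 0.33 [0.506 0.373 0.032]
top [[-0.006, -0.993, 0.122, 0.424], [-1.0, 0.008, 0.011, -0.007], 
[... 297 characters left out ...]
148, 179) 0.63 [0.65  0.311 0.08 ]
hub (151, 186) 0.92 [0.64  0.311 0.064]
hub (295, 329) 0.65 [0.364 0.032 0.053]
hub (149, 320) 0.62 [0.382 0.308 0.058]
fixture (403, 236) 0.92 [ 0.538 -0.176  0.061]
oak_block (241, 229) 0.8 [0.557 0.138 0.043]
mouth (405, 234) 0.67 [ 0.543 -0.18   0.059]
oiler (129, 263) 0.79 [0.492 0.358 0.038]
weight (301, 266) 0.71 [0.484 0.02  0.035]
tin (309, 158) 0.95 [0.711 0.004 0.006]
tin (498, 317) 0.24 [ 0.383 -0.364  0.019]
driver (390, 319) 0.93 [ 0.38  -0.153  0.022]
driver (405, 236) 0.66 [ 0.539 -0.181  0.056]
pendulum (215, 321) 0.81 [0.377 0.194 0.004]
bench_brush (500, 316) 0.71 [ 0.384 -0.368  0.02 ]
spring_barrel (515, 223) 0.57 [ 0.569 -0.41   0.015]
```

View pics/top.png

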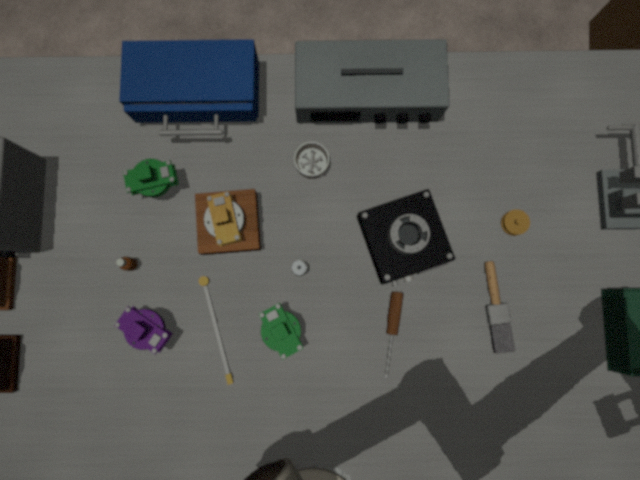

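View pics/scene.png

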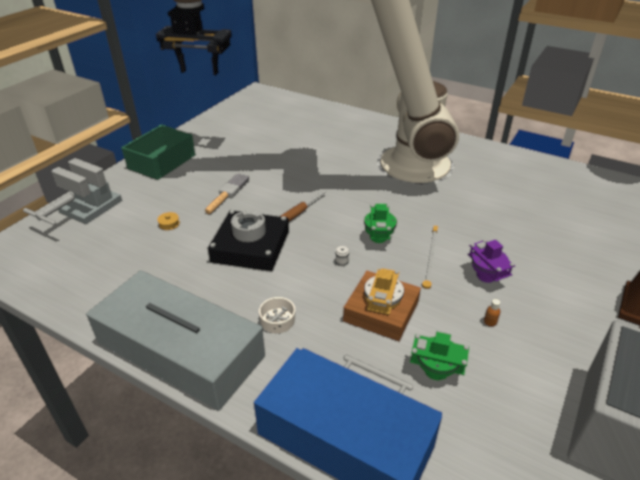

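Run:
```python
from h import *
s=r.sense(); print(s); R=np.array(s["ee_rot"]);p=np.array(s["tcp_pos"])
print(np.array(K("wrist")[3]["mount"]).round(3).tolist(),K("wrist")[0],r.nose_length)
# brass + socket from top cloud
for n in ["top","scene"]:
    z=np.load(n+".npz"); im,d,E=z["im"],z["d"],z["E"]; C=cloud(n,d,E)
    X,Y,Z=C[...,0],C[...,1],C[...,2]
    m=(abs(X-.57)<.1)&(abs(Y-.165)<.1)
    for a,b in [(.03,.05),(.07,.08),(.096,.12)]:
        k=m&(Z>a)&(Z<b)&(d>0); print(n,"oak",a,b,k.sum(),np.median(C[k],0).round(3))
        if k.sum()>10: print(cv2.minAreaRect((C[k][:,:2]*1000).astype(np.float32)))
    m=(abs(X-.545)<.13)&(abs(Y+.175)<.13)
    for a,b in [(.042,.05),(.075,.085)]:
        k=m&(Z>a)&(Z<b)&(d>0); print(n,"fix",a,b,k.sum(),np.median(C[k],0).round(3))
        if k.sum()>10: print(cv2.minAreaRect((C[k][:,:2]*1000).astype(np.float32)))
for q in [(.545,-.175,.43),(.57,.165,.43)]:
    print((R.T@(np.array(q)-p)*1000).round())
```

```text
{'time_s': 1.4, 'joints': array([-5.63444139e+01,  2.20394880e+01,  4.50904675e-01, -1.56830300e-03,
       -6.84143522e+01, -1.48163674e+01]), 'joint_velocities': array([-0.0409412 ,  0.01742629,  0.05367682,  0.0203474 ,  0.04379728,
       -0.07292447]), 'effort': array([-1.86520090e-03, -3.90471840e+01,  1.87620556e+01,  4.22452167e+00,
        1.53992011e-02, -3.16443175e-05]), 'tcp_pos': array([ 0.20182321, -0.59146811,  0.40475734]), 'ee_rot': array([[-9.46431701e-01, -3.22904065e-01, -7.20742081e-06],
       [-3.22904065e-01,  9.46431700e-01,  5.67516976e-05],
       [-1.15040223e-05,  5.60389112e-05, -9.99999998e-01]]), 'wrist_force': array([-0.07745451, -0.23878819,  0.06611572]), 'moment': array([ 0.01155734, -0.01889918, -0.01442365]), 'gripper_force': 0.0, 'gripper_width': 1.0060073504066016}
[[-0.001, -0.969, -0.247, 0.067], [1.0, -0.0, -0.001, -0.001], [0.001, -0.247, 0.969, 0.02], [0.0, 0.0, 0.0, 1.0]] 346.16100924544526 0.1822
top oak 0.03 0.05 2141 [0.565 0.147 0.041]
((575.1923217773438, 167.44837951660156), (120.71453857421875, 120.64464569091797), 4.4695897102355
[... 670 characters left out ...]
5), (126.10834503173828, 121.37621307373047), 4.387736797332764)
scene oak 0.07 0.08 535 [0.598 0.174 0.075]
((577.4586181640625, 165.65350341796875), (102.50054931640625, 45.18025207519531), 13.516039848327637)
scene oak 0.096 0.12 165 [0.583 0.167 0.104]
((579.8452758789062, 166.886474609375), (29.785503387451172, 26.210521697998047), 13.912544250488281)
scene fix 0.042 0.05 1836 [ 0.574 -0.163  0.046]
((546.8923950195312, -185.39439392089844), (154.77655029296875, 151.7346954345703), 18.326417922973633)
scene fix 0.075 0.085 343 [ 0.552 -0.187  0.079]
((546.5586547851562, -185.96934509277344), (76.71211242675781, 72.40975189208984), 40.123779296875)
[-459.  283.  -25.]
[-593.  597.  -25.]
```

```bash
python3 -m creep '[[1,-229,142,0,0,0,0],[1,-229,142,0,0,0,0],[1,-229,142,0,0,0,0],[1,-229,142,0,0,0,0],[1,-229,142,0,0,0,0],[1,-229,142,0,0,0,0],[1,-229,142,0,0,0,0],[1,-229,142,0,0,0,0]]' && python3 -m creep '[[1,-230,141,55,0,0,0],[1,-230,141,55,0,0,0],[1,-230,141,55,0,0,0],[1,-230,141,55,0,0,0],[1,-230,141,55,0,0,0],[1,-230,141,55,0,0,0],[1,-230,141,55,0,0,0],[1,-230,141,55,0,0,0]]'
cat > w.py <<'E'
import sys
from h import *
def shot(name):
    s=r.sense(); E=ext("wrist"); im,d=vision.capture("wrist"); np.savez(name,im=im,d=d,E=E)
    return im,d,E,cloud("wrist",d,E)
E
python3 - <<'E'
from w import *
s=r.sense(); print(s["tcp_pos"],s["joints"].round(1))
im,d,E,C=shot("fix"); save("fix",im)
m=(abs(C[...,0]-.545)<.13)&(abs(C[...,1]+.185)<.13)&(d>0)
for a,b in [(.042,.05),(.075,.085)]:
    k=m&(C[...,2]>a)&(C[...,2]<b); print(k.sum(),np.median(C[k],0).round(4)); c=C[k][:,:2]*1000
    print(cv2.minAreaRect(c.astype(np.float32)),cv2.minEnclosingCircle(c.astype(np.float32)))
c0=np.array(cv2.minEnclosingCircle(c.astype(np.float32))[0])
# slots: angles without rim reading at radius 27..32
v=c-c0; rr=np.hypot(*v.T); a=np.degrees(np.arctan2(v[:,1],v[:,0]))%360
s_=(rr>25)&(rr<32); print(np.histogram(a[s_],72,(0,360))[0].tolist())
E
```

```text
time_s: 2.07
tcp_pos: [0.3748, -0.3804, 0.4052]
ee_rot: [[-0.945, -0.328, 0.001], [-0.328, 0.945, -0.0], [-0.001, -0.001, -1.0]]
wrist_force: [-0.4, -0.2, 0.5]
gripper_width: 1.004
gripper_force: 0.0
time_s: 2.73
tcp_pos: [0.5473, -0.1727, 0.3482]
ee_rot: [[-0.945, -0.327, -0.001], [-0.327, 0.945, 0.0], [0.001, 0.001, -1.0]]
wrist_force: [-0.4, -0.5, -0.7]
gripper_width: 0.999
gripper_force: 0.0
[ 0.54731982 -0.17268647  0.34822456] [ -1.3  19.8 -11.6  -0.  -58.7 -69.6]
21311 [ 0.5191 -0.1936  0.0455]
((538.47705078125, -188.6881561279297), (136.7803192138672, 149.75936889648438), 18.483442306518555) ((538.8280639648438, -188.43954467773438), 99.36964416503906)
3783 [ 0.5455 -0.1901  0.0795]
((544.409912109375, -186.5806884765625), (72.77558898925781, 73.15860748291016), 26.42374038696289) ((544.7543334960938, -186.50559997558594), 37.07783508300781)
[0, 0, 0, 0, 0, 0, 0, 16, 32, 27, 30, 28, 25, 30, 30, 31, 30, 28, 32, 28, 33, 26, 32, 35, 7, 0, 0, 0, 0, 0, 0, 18, 32, 34, 34, 36, 31, 32, 34, 34, 32, 35, 33, 33, 33, 32, 33, 30, 1, 0, 0, 0, 0, 0, 0, 35, 29, 31, 30, 31, 32, 30, 29, 28, 29, 28, 29, 31, 27, 27, 27, 24]
```

View pics/fix.png

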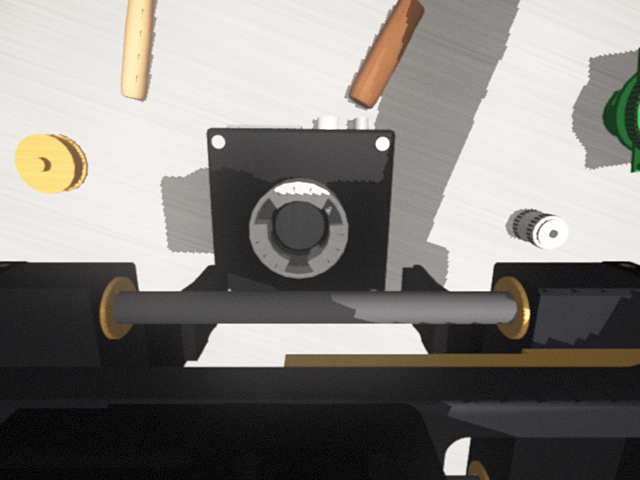

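```bash
python3 -m creep '[[1,-73,162,-22,0,0,4.5],[1,-73,162,-22,0,0,4.5],[1,-73,162,-22,0,0,4.5],[1,-73,162,-22,0,0,4.5],[1,-145,324,-22,0,0,4.5],[1,-145,324,-22,0,0,4.5],[1,-145,324,-22,0,0,4.5],[1,-145,324,-22,0,0,4.5]]' && python3 -m creep '[[1,0,10,0,0,0,0],[1,0,10,0,0,0,0],[1,0,10,0,0,0,0]]'
cat > boss.py <<'E'
from w import *
s=r.sense(); R=s["ee_rot"]; print(s["tcp_pos"],s["joints"].round(1), "yaw",np.degrees(np.arctan2(R[1,0],R[0,0])))
im,d,E,C=shot("oak")
m=(abs(C[...,0]-.575)<.1)&(abs(C[...,1]-.166)<.1)&(d>0)
for a,b in [(.07,.078),(.096,.12)]:
    k=m&(C[...,2]>a)&(C[...,2]<b); print(k.sum(),np.median(C[k],0).round(4)); c=C[k][:,:2]*1000
    print(cv2.minAreaRect(c.astype(np.float32)))
b=np.array(cv2.minAreaRect(c.astype(np.float32))[0]+(0,))/1000; g=b-s["tcp_pos"]; print("tool xy mm",(R.T@g*1000).round(1))
u,v=map(int,proj("wrist",E,[.575,.167,.08])); save("oak",cv2.resize(im[max(v-110,0):v+110,max(u-140,0):u+140],None,fx=2.6,fy=2.6,interpolation=2))
print(u,v)
E
python3 boss.py
```

```text
time_s: 3.45
tcp_pos: [0.5753, 0.1555, 0.3724]
ee_rot: [[-0.969, -0.246, 0.001], [-0.246, 0.969, 0.0], [-0.001, -0.0, -1.0]]
wrist_force: [-0.3, -0.5, 0.3]
gripper_width: 0.999
gripper_force: 0.0
time_s: 3.7
tcp_pos: [0.5728, 0.1641, 0.3716]
ee_rot: [[-0.969, -0.248, -0.0], [-0.248, 0.969, -0.0], [0.0, -0.0, -1.0]]
wrist_force: [-0.3, -0.6, 0.5]
gripper_width: 1.007
gripper_force: 0.0
[0.57283489 0.16405115 0.37162659] [  31.5   20.6   -6.6    0.   -62.8 -107.2] yaw -165.66587114857356
4210 [0.5608 0.1631 0.0747]
((576.90576171875, 166.55606079101562), (94.99112701416016, 43.98805236816406), 13.853983879089355)
1247 [0.5764 0.1663 0.1045]
((577.4085083007812, 166.6154327392578), (26.3878173828125, 25.8590145111084), 13.685566902160645)
tool xy mm [ -5.3   1.5 371.6]
318 236
```

View pics/oak.png

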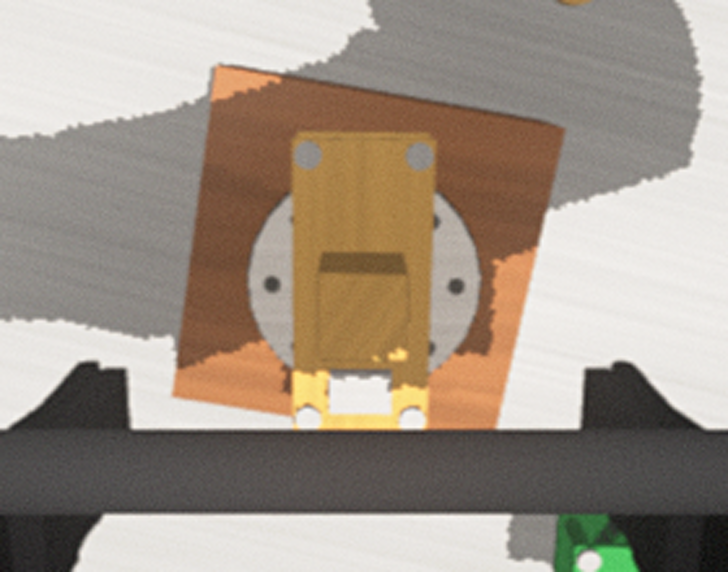

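```bash
python3 -m creep '[[1,-5,1.5,20,0,0,0.5],[1,-5,1.5,50,0,0,0.5],[1,-5,1.5,80,0,0,0.5],[1,-5,1.5,95,0,0,0.5],[1,-5,1.5,103,0,0,0.5],[1,-5,1.5,108,0,0,0.5],[1,-5,1.5,108,0,0,0.5],[1,-5,1.5,108,0,0,0.5]]' && python3 -m creep '[[-1,0,0,0,0,0,0],[-1,0,0,0,0,0,0],[-1,0,0,0,0,0,0],[-1,0,0,0,0,0,0],[-1,0,0,0,0,0,0],[-1,0,0,0,0,0,0],[-1,0,0,0,0,0,0],[-1,0,0,0,0,0,0]]'  && python3 -m creep '[[-1,0,0,-1,0,0,0],[-1,0,0,-1,0,0,0],[-1,0,0,-1,0,0,0],[-1,0,0,-1,0,0,0]]'
```

```text
time_s: 4.42
tcp_pos: [0.578, 0.1671, 0.2647]
ee_rot: [[-0.971, -0.238, 0.002], [-0.238, 0.971, 0.001], [-0.002, 0.0, -1.0]]
wrist_force: [-0.1, -0.4, 1.3]
gripper_width: 1.002
gripper_force: 0.0
time_s: 5.08
tcp_pos: [0.5774, 0.1677, 0.2635]
ee_rot: [[-0.971, -0.239, -0.0], [-0.239, 0.971, -0.0], [0.0, -0.0, -1.0]]
wrist_force: [0.1, -0.8, 1.2]
gripper_width: 0.475
gripper_force: 0.0
time_s: 5.42
tcp_pos: [0.5775, 0.1676, 0.2647]
ee_rot: [[-0.971, -0.239, 0.0], [-0.239, 0.971, -0.0], [-0.0, -0.0, -1.0]]
wrist_force: [0.1, -0.0, 2.0]
gripper_width: 0.295
gripper_force: 30.0
```

```bash
python3 -m creep '[[-1,0,0,-15,0,0,0],[-1,0,0,-45,0,0,0],[-1,0,0,-80,0,0,0],[-1,0,0,-110,0,0,0],[-1,0,0,-120,0,0,0],[-1,0,0,-120,0,0,0],[-1,0,0,-120,0,0,0]]'
python3 - <<'E'
from h import *
s=r.sense(); p=s["tcp_pos"]; print(p,s["wrist_force"],s["gripper_width"])
n="scene"; E=ext(n); im,d=vision.capture(n); C=cloud(n,d,E)
o=p-[0,0,.2227]
for yaw in (13.8,73.8):
    print(yaw,[ (a%360,*np.round(proj(n,E,o+[.0285*np.cos(np.radians(a)),.0285*np.sin(np.radians(a)),-.013]))) for a in (yaw,yaw+120,yaw+240)])
m=(np.hypot(C[...,0]-p[0],C[...,1]-p[1])<.05)&(d>0)&(C[...,2]>.1)
for a,b in ((-.028,-.018),(-.016,-.011),(-.008,-.002)):
    k=m&(C[...,2]>o[2]+a)&(C[...,2]<o[2]+b); q=C[k]-o; rr=np.hypot(q[:,0],q[:,1]); az=np.degrees(np.arctan2(q[:,1],q[:,0]))%360
    print(a,k.sum(),[(int(h),round(rr[(az>h-5)&(az<=h+5)].max()*1000,1)) for h in range(0,360,10) if ((az>h-5)&(az<=h+5)).sum()>1])
u,v=map(int,proj(n,E,o)); print(u,v)
save("lift",cv2.resize(im[v-60:v+60,u-80:u+80],None,fx=5,fy=5,interpolation=2))
E
```

```text
time_s: 6.0
tcp_pos: [0.5766, 0.1674, 0.3822]
ee_rot: [[-0.971, -0.238, -0.004], [-0.238, 0.971, -0.0], [0.004, 0.001, -1.0]]
wrist_force: [-0.1, 0.3, -6.8]
gripper_width: 0.291
gripper_force: 30.0
[0.5765678  0.16739794 0.38222953] [-0.07331839  0.29198256 -6.82553447] 0.29146436760274114
13.8 [(13.8, np.float64(384.0), np.float64(266.0)), (133.8, np.float64(401.0), np.float64(254.0)), (253.8, np.float64(375.0), np.float64(249.0))]
73.8 [(73.8, np.float64(398.0), np.float64(264.0)), (193.8, np.float64(390.0), np.float64(247.0)), (313.8, np.float64(372.0), np.float64(259.0))]
-0.028 38 [(0, np.float64(22.3)), (10, np.float64(22.1)), (20, np.float64(23.4)), (30, np.float64(23.1)), (40, np.float64(22.1)), (50, np.float64(20.3)), (80, np.float64(21.8)), (90, np.float64(21.8)), (330, np.float64(21.5)), (350, np.float64(23.2))]
-0.016 6 [(10, np.float64(28.6)), (20, np.float64(30.1))]
-0.008 0 []
387 250
```

View pics/lift.png

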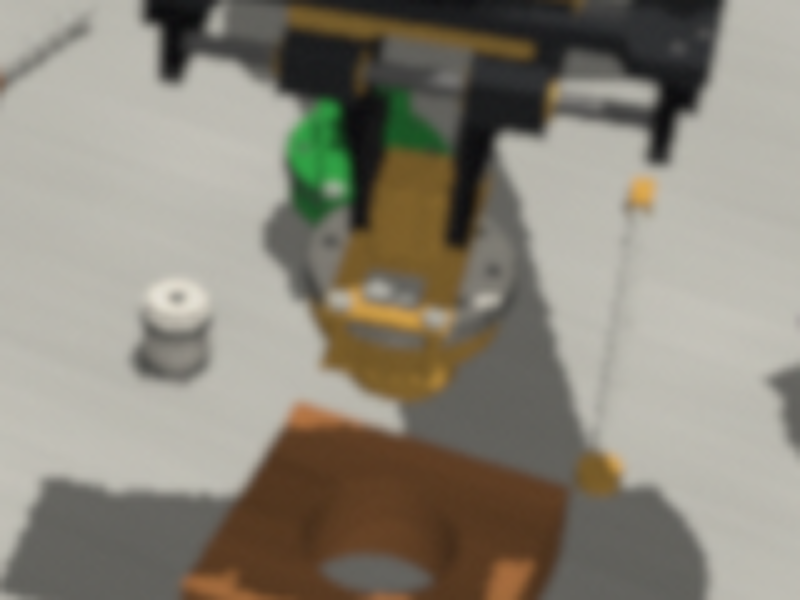

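```bash
python3 -m creep '[[-1,15,-42,0,0,0,-7],[-1,29,-84,0,0,0,-14],[-1,43,-125,0,0,0,-21],[-1,58,-167,0,0,0,-28],[-1,72,-209,0,0,0,-35],[-1,87,-251,0,0,0,-42],[-1,98,-285,0,0,0,-49],[-1,107,-310,0,0,0,-56]]'
python3 - <<'E'
from h import *
s=r.sense(); p=s["tcp_pos"]; R=s["ee_rot"]; print(p,np.degrees(np.arctan2(R[1,0],R[0,0])),s["joints"].round(1))
t=np.array([.5447,-.1858,.345])-p; print("tool",(R.T@t*1000).round(1))
E
```

```text
time_s: 6.72
tcp_pos: [0.548, -0.1476, 0.3812]
ee_rot: [[-0.377, -0.926, -0.006], [-0.926, 0.377, 0.001], [0.001, 0.006, -1.0]]
wrist_force: [0.7, -0.1, -5.4]
gripper_width: 0.296
gripper_force: 29.9
[ 0.54797583 -0.14761313  0.38119615] -112.11916256197368 [  1.3  17.6  -9.7  -0.1 -63.  -23.4]
tool [ 36.6 -11.6  36.2]
```

```bash
python3 -m creep '[[-1,26.3,-6.5,0,0,0,-7],[-1,26.3,-6.5,0,0,0,-8.7],[-1,26.3,-6.5,0,0,0,-8.7],[-1,26.3,-6.5,0,0,0,-8.7],[-1,26.3,-6.5,0,0,0,-8.7],[-1,26.3,-6.5,0,0,0,-8.7]]'
python3 - <<'E'
from h import *
s=r.sense(); p=s["tcp_pos"]; R=s["ee_rot"]; print(p,np.degrees(np.arctan2(R[1,0],R[0,0])))
t=np.array([.5447,-.1858,.345])-p; print("tool",(R.T@t*1000).round(1))
n="scene"; E=ext(n); im,d=vision.capture(n); C=cloud(n,d,E)
o=p-[0,0,.2227]
for yaw in (18.5,78.5):
    print(yaw,[ (a%360,*np.round(proj(n,E,o+[.0285*np.cos(np.radians(a)),.0285*np.sin(np.radians(a)),-.013]))) for a in (yaw,yaw+120,yaw+240)])
m=(np.hypot(C[...,0]-p[0],C[...,1]-p[1])<.05)&(d>0)&(C[...,2]>.09)
for a,b in ((-.028,-.018),(-.018,-.014),(-.014,-.009)):
    k=m&(C[...,2]>o[2]+a)&(C[...,2]<o[2]+b); q=C[k]-o; rr=np.hypot(q[:,0],q[:,1]); az=np.degrees(np.arctan2(q[:,1],q[:,0]))%360
    print(a,k.sum(),[(int(h),((az>h-5)&(az<=h+5)).sum(),round(rr[(az>h-5)&(az<=h+5)].max()*1000,1)) for h in range(0,360,10) if ((az>h-5)&(az<=h+5)).sum()>1])
u,v=map(int,proj(n,E,o-[0,0,.01])); print(u,v)
save("lift2",cv2.resize(np.clip(im[v-38:v+38,u-50:u+50]*1.5,0,255).astype(np.uint8),None,fx=8,fy=8,interpolation=2))
E
```

```text
time_s: 7.22
tcp_pos: [0.5452, -0.1718, 0.3836]
ee_rot: [[-0.236, -0.972, -0.002], [-0.972, 0.236, 0.0], [0.0, 0.002, -1.0]]
wrist_force: [0.4, -0.2, -5.6]
gripper_width: 0.295
gripper_force: 30.0
[ 0.54517965 -0.17181729  0.38364236] -103.67671753381562
tool [13.7 -2.9 38.6]
18.5 [(18.5, np.float64(246.0), np.float64(203.0)), (138.5, np.float64(263.0), np.float64(194.0)), (258.5, np.float64(241.0), np.float64(191.0))]
78.5 [(78.5, np.float64(259.0), np.float64(201.0)), (198.5, np.float64(254.0), np.float64(189.0)), (318.5, np.float64(237.0), np.float64(198.0))]
-0.028 59 [(0, np.int64(4), np.float64(22.2)), (10, np.int64(5), np.float64(22.5)), (20, np.int64(6), np.float64(23.1)), (30, np.int64(6), np.float64(22.2)), (40, np.int64(4), np.float64(19.6)), (50, np.int64(5), np.float64(20.1)), (60, np.int64(4), np.float64(19.8)), (70, np.int64(2), np.float64(21.0)), (80, np.int64(2), np.float64(18.3)), (90, np.int64(2), np.float64(20.7)), (320, np.int64(2), np.float64(22.9)), (330, np.int64(3), np.float64(23.4)), (340, np.int64(4), np.float64(23.1)), (350, np.int64(4), np.float64(22.9))]
-0.018 26 [(0, np.int64(2), np.float64(21.9)), (10, np.int64(2), np.float64(21.5)), (20, np.int64(3), np.float64(19.8)), (30, np.int64(2), np.float64(19.5)), (40, np.int64(3), np.float64(21.6)), (50, np.int64(2), np.float64(20.2)), (60, np.int64(3), np.float64(26.6)), (80, np.int64(2), np.float64(24.6)), (320, np.int64(2), np.float64(28.3))]
-0.014 13 [(10, np.int64(2), np.float64(22.0)), (30, np.int64(2), np.float64(21.6)), (40, np.int64(2), np.float64(24.5)), (320, np.int64(2), np.float64(30.8)), (350, np.int64(2), np.float64(24.3))]
249 194
```

View pics/lift2.png

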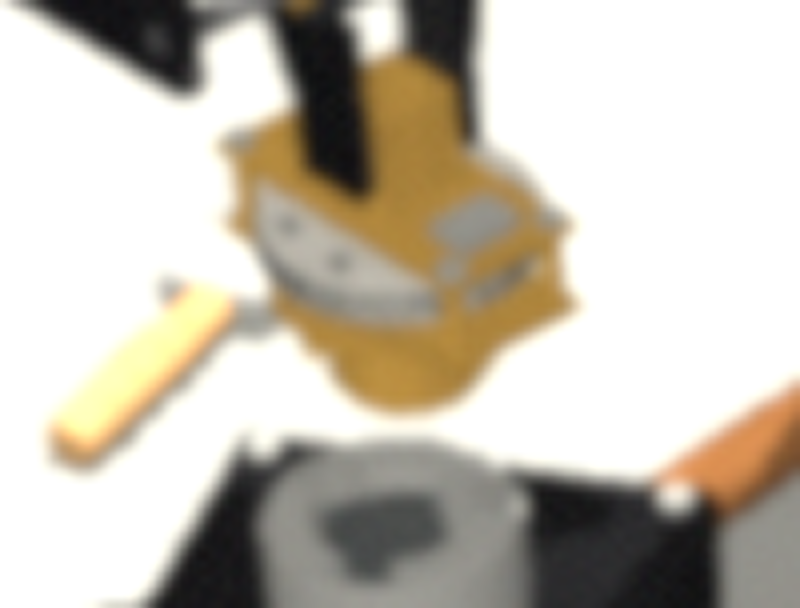

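```bash
python3 -m creep '[[-1,13.7,-2.9,0,0,0,7],[-1,13.7,-2.9,0,0,0,14],[-1,13.7,-2.9,0,0,0,21],[-1,13.7,-2.9,0,0,0,28],[-1,13.7,-2.9,0,0,0,35],[-1,13.7,-2.9,0,0,0,42],[-1,13.7,-2.9,0,0,0,49],[-1,13.7,-2.9,0,0,0,50]]' >/dev/null && python3 -m creep '[[-1,0,0,0,0,0,7],[-1,0,0,0,0,0,7.8],[-1,0,0,0,0,0,7.8],[-1,0,0,0,0,0,7.8],[-1,0,0,0,0,0,7.8]]'
cat > lug.py <<'E'
from h import *
s=r.sense(); p=s["tcp_pos"]; R=s["ee_rot"]; ty=np.degrees(np.arctan2(R[1,0],R[0,0])); print(p,ty)
t=np.array([.5447,-.1858,.345])-p; print("tool",(R.T@t*1000).round(1))
n="scene"; E=ext(n); im,d=vision.capture(n); C=cloud(n,d,E); np.savez("lug",im=im,d=d,E=E,p=p)
o=p-[0,0,.2227]
m=(np.hypot(C[...,0]-p[0],C[...,1]-p[1])<.05)&(d>0)&(C[...,2]>.09)
for a,b in ((-.028,-.018),(-.018,-.014),(-.014,-.009)):
    k=m&(C[...,2]>o[2]+a)&(C[...,2]<o[2]+b); q=C[k]-o; rr=np.hypot(q[:,0],q[:,1]); az=np.degrees(np.arctan2(q[:,1],q[:,0]))%360
    print(a,k.sum(),[(int(h),int(((az>h-5)&(az<=h+5)).sum()),float(round(rr[(az>h-5)&(az<=h+5)].max()*1000,1))) for h in range(0,360,10) if ((az>h-5)&(az<=h+5)).sum()>0])
E
python3 lug.py
```

```text
time_s: 8.35
tcp_pos: [0.5446, -0.1866, 0.3846]
ee_rot: [[-0.948, -0.319, 0.0], [-0.319, 0.948, 0.0], [-0.0, 0.0, -1.0]]
wrist_force: [-1.1, 0.1, -5.7]
gripper_width: 0.3
gripper_force: 30.0
[ 0.54464227 -0.18657469  0.38456582] -161.38025745968594
tool [-0.3  0.7 39.6]
-0.028 51 [(10, 3, 22.4), (20, 4, 22.0), (30, 4, 21.5), (40, 5, 21.9), (50, 3, 21.1), (60, 6, 20.1), (70, 4, 19.9), (80, 3, 21.3), (90, 4, 19.4), (100, 3, 20.1), (110, 3, 21.3), (310, 1, 21.9), (330, 2, 20.8), (340, 1, 21.6), (350, 3, 22.6)]
-0.018 20 [(0, 2, 25.7), (10, 1, 24.9), (20, 2, 26.2), (30, 1, 25.6), (40, 1, 21.9), (50, 1, 20.0), (60, 2, 18.3), (70, 2, 22.1), (80, 1, 20.1), (90, 2, 20.8), (100, 2, 20.5), (110, 2, 21.4), (130, 1, 27.1)]
-0.014 11 [(10, 1, 29.6), (20, 3, 29.8), (30, 1, 27.6), (60, 1, 21.7), (70, 2, 21.3), (80, 2, 19.8), (90, 1, 20.9)]
```

```bash
python3 -m creep '[[-1,0,0.5,20,0,0,0],[-1,0,0.5,40,0,0,0],[-1,0,0.5,48,0,0,0],[-1,0,0.5,48,0,0,0],[-1,0,0.5,50,0,0,0],[-1,0,0.5,52,0,0,0],[-1,0,0.5,54,0,0,0],[-1,0,0.5,56,0,0,0]]'; python3 -m creep '[[-1,0,0,1,0,0,0],[-1,0,0,2,0,0,0],[-1,0,0,3,0,0,0],[-1,0,0,3,0,0,0]]'
```

```text
time_s: 9.07
tcp_pos: [0.5447, -0.1863, 0.3294]
ee_rot: [[-0.948, -0.317, 0.002], [-0.317, 0.948, -0.0], [-0.002, -0.001, -1.0]]
wrist_force: [0.4, 0.8, -6.5]
gripper_width: 0.301
gripper_force: 30.0
time_s: 9.4
tcp_pos: [0.545, -0.1861, 0.3281]
ee_rot: [[-0.948, -0.318, 0.003], [-0.318, 0.948, -0.001], [-0.003, -0.002, -1.0]]
wrist_force: [-1.1, 2.9, 5.4]
gripper_width: 0.3
gripper_force: 30.0
```

```bash
cat > f.py <<'E'
from station import r
s=r.sense(); print(s["time_s"],(s["tcp_pos"]*1000).round(1),s["wrist_force"].round(1),s["moment"].round(2))
E
python3 f.py; python3 -m creep '[[-1,0,0,-4,0,0,0],[-1,0,0,-4,0,0,0],[-1,0,0,-4,0,0,0]]'>/dev/null; python3 f.py
python3 -m creep '[[-1,-0.3,1,0,0,0,0],[-1,-0.3,1,2,0,0,0],[-1,-0.3,1,3,0,0,0],[-1,-0.3,1,4,0,0,0],[-1,-0.3,1,5,0,0,0],[-1,-0.3,1,5,0,0,0]]'>/dev/null; python3 f.py
```

```text
9.4 [ 545.  -186.1  328.1] [-1.1  2.9  5.4] [ 0.92  0.71 -0.09]
9.65 [ 544.3 -186.3  329.2] [-0.1  0.1 -5. ] [ 0.09 -0.22 -0.04]
10.15 [ 545.4 -184.9  327.5] [-1.2  3.6  7.8] [ 1.37  0.54 -0.07]
```

```bash
python3 -m creep '[[-1,-0.5,1.4,0,0,0,0],[-1,-0.5,1.4,0,0,0,0],[-1,-0.5,1.4,0,0,0,0]]'>/dev/null; python3 f.py
python3 -m creep '[[-1,1.9,-0.9,0,0,0,0],[-1,1.9,-0.9,0,0,0,0],[-1,1.9,-0.9,0,0,0,0]]'>/dev/null; python3 f.py
python3 -m creep '[[-1,-0.6,-2.8,0,0,0,0],[-1,-0.6,-2.8,0,0,0,0],[-1,-0.6,-2.8,0,0,0,0]]'>/dev/null; python3 f.py
python3 -m creep '[[-1,-1.9,0.9,0,0,0,0],[-1,-1.9,0.9,0,0,0,0],[-1,-1.9,0.9,0,0,0,0]]'>/dev/null; python3 f.py
```

```text
10.4 [ 545.5 -184.1  327.5] [-1.8 -1.   6.4] [ 0.07  0.44 -0.06]
10.65 [ 544.5 -184.8  327.7] [1.3 3.7 5.9] [ 1.29 -0.14 -0.08]
10.9 [ 545.6 -186.9  327.6] [-0.2  5.5  8.5] [ 2.17  0.4  -0.16]
11.15 [ 546.8 -185.9  327.3] [-0.8  3.9  6.3] [ 1.08  0.56 -0.08]
```

```bash
python3 -m creep '[[-1,0,2.2,0,0,0,0],[-1,0,3.2,0,0,0,0],[-1,0,3.2,0,0,0,0]]'>/dev/null; python3 f.py
python3 -m creep '[[-1,-0.3,1,0,0,0,0],[-1,-0.3,1,0,0,0,0],[-1,-0.3,1,0,0,0,0]]'>/dev/null; python3 f.py
python3 -m creep '[[-1,-0.3,1,0,0,0,0],[-1,-0.3,1,0,0,0,0],[-1,-0.3,1,0,0,0,0]]'>/dev/null; python3 f.py
```

```text
11.4 [ 546.2 -184.   327.2] [ 1.9 -4.3  6.8] [-1.66 -0.2   0.11]
11.65 [ 546.2 -183.2  327.2] [ 2.6 -4.6  7.3] [-1.85 -0.23  0.09]
11.9 [ 546.2 -182.3  327.2] [ 1.2 -5.8  5.7] [-2.18 -0.3   0.11]
```

```bash
python3 -m creep '[[-1,3.5,-1.9,-3,0,0,0],[-1,3.5,-1.9,-3,0,0,0],[-1,3.5,-1.9,-1,0,0,0],[-1,3.5,-1.9,0,0,0,0],[-1,3.5,-1.9,0,0,0,0]]'>/dev/null; python3 f.py
python3 -m creep '[[-1,1,0.3,0,0,0,0],[-1,1,0.3,0,0,0,0],[-1,1,0.3,0,0,0,0]]'>/dev/null; python3 f.py
python3 -m creep '[[-1,-4.2,-1.4,-3,0,0,0],[-1,-4.2,-1.4,-2,0,0,0],[-1,-4.2,-1.4,0,0,0,0],[-1,-4.2,-1.4,0,0,0,0]]'>/dev/null; python3 f.py
python3 -m creep '[[-1,-1,-0.3,0,0,0,0],[-1,-1,-0.3,0,0,0,0],[-1,-1,-0.3,0,0,0,0]]'>/dev/null; python3 f.py
```

```text
12.3167 [ 543.6 -184.   327.9] [ 3.1 -0.2 11.7] [-0.16 -0.46 -0.05]
12.5667 [ 542.9 -184.   328. ] [ 3.1  0.1 10.2] [-0.26 -0.93 -0.  ]
12.9 [ 546.6 -183.8  326.9] [ 1.7  0.3 11. ] [ 0.18 -0.26  0.  ]
13.15 [ 547.3 -183.7  326.8] [ 1.1  0.2 10.6] [ 0.23  0.02 -0.04]
```

```bash
python3 -m creep '[[-1,-0.5,-0.5,0,0,0,0],[-1,-1,-0.5,0,0,0,0],[-1,-1,-0.5,0,0,0,0]]'>/dev/null; python3 f.py
python3 -m creep '[[-1,-0.5,0,0,0,0,0],[-1,-1,0,0,0,0,0],[-1,-1,0,0,0,0,0]]'>/dev/null; python3 f.py
python3 -m creep '[[-1,-0.5,0,0,0,0,0],[-1,-1,0,0,0,0,0],[-1,-1,0,0,0,0,0]]'>/dev/null; python3 f.py
```

```text
13.4 [ 548.2 -183.7  326.5] [ 1.1  1.6 10.7] [ 0.48  0.16 -0.11]
13.65 [ 549.  -183.5  326.3] [1.7 2.  9.2] [ 0.23  0.13 -0.02]
13.9 [ 549.8 -183.3  326. ] [ 0.5  0.9 10. ] [ 0.16  0.2  -0.05]
```

```bash
cat > rel.py <<'E'
from h import *
from scipy.optimize import least_squares
s=r.sense(); p=s["tcp_pos"]; print(p.round(4),s["ee_rot"][:,2].round(4))
n="scene"; E=ext(n); im,d=vision.capture(n); C=cloud(n,d,E); np.savez("rel",im=im,d=d,E=E,p=p)
near=(np.hypot(C[...,0]-.545,C[...,1]+.186)<.07)&(d>0)
vd=E[:2,3]-[.545,-.186]; vd/=np.hypot(*vd)
def fit(z0,z1,rad,cut):
    k=near&(C[...,2]>z0)&(C[...,2]<z1); q=C[k][:,:2]; q=q[np.hypot(*(q-[.545,-.186]).T)<cut]
    f=least_squares(lambda c:np.hypot(*(q-c).T)-rad,[.545,-.186],loss="soft_l1",f_scale=.001); print(z0,z1,len(q),f.x.round(4),"rms",np.sqrt(np.mean(f.fun**2)).round(5))
fit(.052,.074,.037,.045); fit(.052,.063,.037,.045);fit(.063,.074,.037,.045)
fit(.082,.089,.022,.0255); fit(.096,.102,.022,.0255)
k=near&(C[...,2]>.125)&(C[...,2]<.15); q=C[k]
for zz in np.arange(.08,.18,.005):
    kk=near&(C[...,2]>zz)&(C[...,2]<zz+.005); print(round(zz,3),kk.sum(),end="; ")
u,v=map(int,proj(n,E,[.546,-.185,.1])); print(u,v)
save("rel",cv2.resize(im[v-38:v+38,u-50:u+50],None,fx=8,fy=8,interpolation=2))
E
python3 rel.py
```

```text
[ 0.5498 -0.1833  0.326 ] [ 3.e-04 -3.e-04 -1.e+00]
0.052 0.074 277 [ 0.5451 -0.1872] rms 0.0063
0.052 0.063 137 [ 0.5449 -0.187 ] rms 0.00846
0.063 0.074 140 [ 0.5453 -0.1873] rms 0.00271
0.082 0.089 14 [ 0.5445 -0.1864] rms 0.00112
0.096 0.102 0 [ 0.545 -0.186] rms nan
0.08 77; 0.085 9; 0.09 0; 0.095 1; 0.1 27; 0.105 122; 0.11 30; 0.115 51; 0.12 41; 0.125 152; 0.13 201; 0.135 148; 0.14 47; 0.145 39; 0.15 43; 0.155 45; 0.16 54; 0.165 87; 0.17 33; 0.175 29; 246 212
  return _methods._mean(a, axis=axis, dtype=dtype,
  ret = ret.dtype.type(ret / rcount)
```

View pics/rel.png

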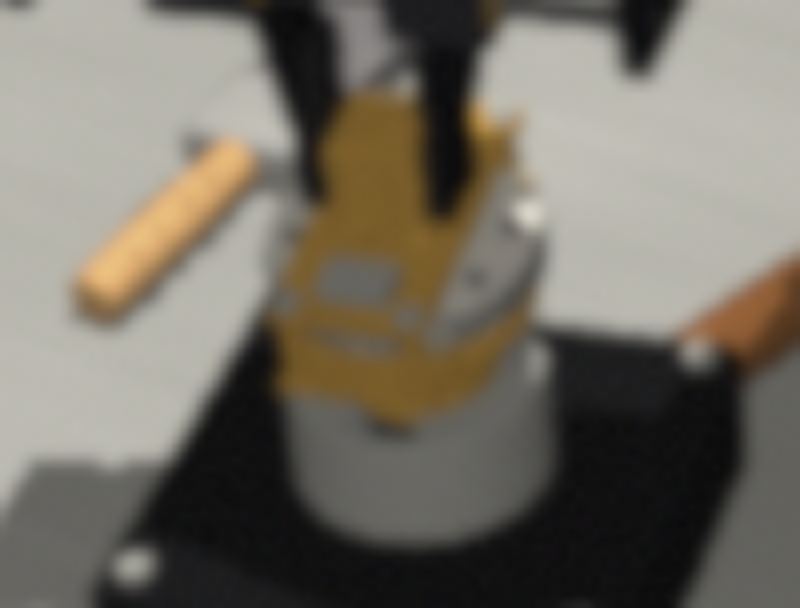

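```bash
cat > tilt.py <<'E'
from h import *
s=r.sense(); p=s["tcp_pos"]; R=s["ee_rot"]; print((p*1000).round(1))
for n in ("scene","top"):
    E=ext(n); im,d=vision.capture(n); C=cloud(n,d,E)
    hsv=cv2.cvtColor(im,cv2.COLOR_RGB2HSV)
    m=(np.hypot(C[...,0]-p[0],C[...,1]-p[1])<.06)&(d>0)&(abs(C[...,2]-(p[2]-.19))<.014)&(hsv[...,1]>90)&(hsv[...,0]<40)
    q=(C[m]-p)@R; # tool coords
    best=None; rng=np.random.default_rng(0)
    for _ in range(500):
        a=q[rng.choice(len(q),3,False)]; nn=np.cross(a[1]-a[0],a[2]-a[0]); L=np.linalg.norm(nn)
        if L<2e-4: continue
        nn/=L
        if abs(nn[2])<.8: continue
        i=abs((q-a[0])@nn)<.0015
        if best is None or i.sum()>best.sum(): best=i
    a=q[best]; A=np.c_[a[:,:2],np.ones(len(a))]; c=np.linalg.lstsq(A,a[:,2],rcond=None)[0]
    print(n,len(q),best.sum(),"slopes dz/dx,dz/dy deg (tool)",np.degrees(np.arctan(c[:2])).round(1),"z0",c[2].round(4),"extent",np.ptp(a,0).round(3),a.mean(0).round(3))
E
python3 tilt.py
```

```text
[ 549.7 -183.2  326. ]
scene 326 153 slopes dz/dx,dz/dy deg (tool) [-5.7 -0.4] z0 0.1897 extent [0.095 0.044 0.011] [-0.015  0.005  0.191]
top 207 147 slopes dz/dx,dz/dy deg (tool) [-4.8  0.5] z0 0.1902 extent [0.021 0.044 0.004] [ 0.042 -0.002  0.187]
```

```bash
python3 -m creep '[[-1,0,0,-10,0,0,0],[-1,0,0,-22,0,0,0],[-1,0,0,-24,0,0,0],[-1,19,-1,-24,0,-2,0],[-1,19,-1,-23.3,0,-5.3,0],[-1,19,-1,-23.3,0,-5.3,0],[-1,19,-1,-23.3,0,-5.3,0],[-1,19,-1,-23.3,0,-5.3,0]]'
cat > level.py <<'E'
from h import *
s=r.sense(); p=s["tcp_pos"]; R=s["ee_rot"]; g=p+R@[0,0,.164]; print("tcp",(p*1000).round(1),"grasp",(g*1000).round(1),"yaw",np.degrees(np.arctan2(R[1,0],R[0,0])).round(2))
for n in ("scene","top"):
    E=ext(n); im,d=vision.capture(n); C=cloud(n,d,E); np.savez("lv_"+n,im=im,d=d,E=E,p=p,R=R)
    hsv=cv2.cvtColor(im,cv2.COLOR_RGB2HSV)
    m=(np.hypot(C[...,0]-g[0],C[...,1]-g[1])<.06)&(d>0)&(abs(C[...,2]-(g[2]-.025))<.014)
    q=C[m]-g; q=q[abs(q[:,2]+.023)<.012]
    best=None; rng=np.random.default_rng(0)
    for _ in range(800):
        a=q[rng.choice(len(q),3,False)]; nn=np.cross(a[1]-a[0],a[2]-a[0]); L=np.linalg.norm(nn)
        if L<2e-4 or abs(nn[2]/L)<.9: continue
        i=abs((q-a[0])@nn/L)<.0012
        if best is None or i.sum()>best.sum(): best=i
    a=q[best]; c=np.linalg.lstsq(np.c_[a[:,:2],np.ones(len(a))],a[:,2],rcond=None)[0]
    rc=cv2.minAreaRect((a[:,:2]*1000).astype(np.float32))
    print(n,best.sum(),"world slope deg",np.degrees(np.arctan(c[:2])).round(1),"z0",c[2].round(4),"rect rel grasp mm",np.round(rc[0],1),np.round(rc[1],1),round(rc[2],1))
E
python3 level.py
```

```text
time_s: 14.72
tcp_pos: [0.5316, -0.1903, 0.3468]
ee_rot: [[-0.945, -0.317, 0.084], [-0.315, 0.948, 0.03], [-0.089, 0.002, -0.996]]
wrist_force: [0.3, 0.4, -6.5]
gripper_width: 0.297
gripper_force: 30.0
tcp [ 531.6 -190.3  346.8] grasp [ 545.4 -185.4  183.4] yaw -161.54
scene 147 world slope deg [ 0.6 -0.5] z0 -0.0257 rect rel grasp mm [4.8 1.4] [93.  44.3] 18.9
top 94 world slope deg [-9.3 -5.5] z0 -0.0345 rect rel grasp mm [-36.6   4. ] [70.5 31.3] 74.3
```

Run:
```python
from w import *
s=r.sense(); p=s["tcp_pos"]; R=s["ee_rot"]; g=p+R@[0,0,.164]
im,d,E,C=shot("hold")
q=C-g; yaw=np.radians(18.6); ex=np.array([np.cos(yaw),np.sin(yaw)]); ey=np.array([-ex[1],ex[0]])
X=q[...,0]*ex[0]+q[...,1]*ex[1]; Y=q[...,0]*ey[0]+q[...,1]*ey[1]
m=(d>0)&(np.hypot(X,Y)<.08)
for a,b in ((-.032,-.020),(-.05,-.036),(-.062,-.05),(-.12,-.095)):
    k=m&(q[...,2]>a)&(q[...,2]<b); x,y,z=X[k]*1000,Y[k]*1000,q[...,2][k]*1000
    if k.sum(): print(a,k.sum(),"x",np.percentile(x,[0,1,50,99,100]).round(1),"y",np.percentile(y,[0,1,50,99,100]).round(1),"z",np.median(z).round(1))
k=m&(q[...,2]>-.032)&(q[...,2]<-.02)
print(np.unique(np.round(q[...,2][k]*1000),return_counts=True))
save("hold",im)
```

```text
-0.032 8303 x [-48.2 -47.8 -25.4  47.1  49. ] y [-22.7 -22.   -0.5  20.9  21.5] z -26.2
-0.05 219 x [-46.8 -46.3 -26.6  -4.1  11.5] y [-37.9 -37.4  13.8  37.8  38.3] z -40.2
-0.062 645 x [-48.2 -48.1 -46.2 -43.7 -43.2] y [-22.2 -22.   -0.3  21.   21.1] z -51.5
-0.12 82 x [-38.6 -38.5 -16.5  -8.8  -8.5] y [-36.6 -36.5  -3.8  33.8  34. ] z -105.2
(array([-29., -28., -27., -26., -25., -24., -23., -22., -21., -20.]), array([   4,  201, 2484, 3654,  823,  435,  245,  360,   77,   20]))
```

View pics/hold.png

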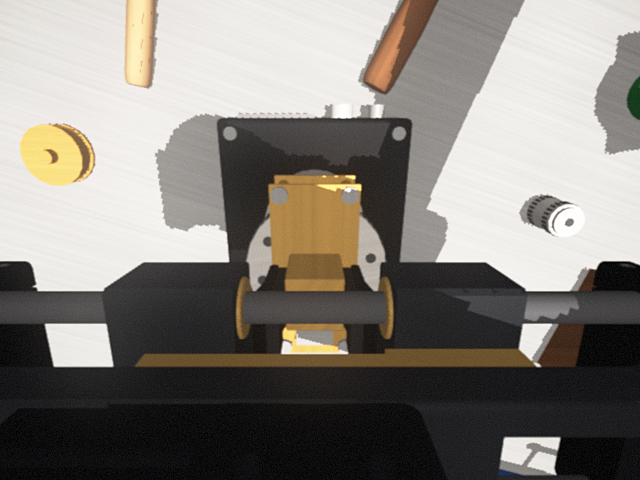

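```bash
cat > box.py <<'E'
from h import *
def box(C,d,ref,yaw=18.5,z=(.040,.052)):
    a=np.radians(yaw); ex=np.array([np.cos(a),np.sin(a)]); ey=np.array([-ex[1],ex[0]])
    q=C[...,:2]-ref; X=q@ex*1000; Y=q@ey*1000
    k=(d>0)&(C[...,2]>z[0])&(C[...,2]<z[1])&(abs(X)<90)&(abs(Y)<90)
    x,y=X[k],Y[k]
    # edges: per-bin extremes, median
    ym=[np.max(y[(x>b)&(x<=b+3)]) for b in range(-70,70,3) if ((x>b)&(x<=b+3)).sum()>20]
    yn=[np.min(y[(x>b)&(x<=b+3)]) for b in range(-70,70,3) if ((x>b)&(x<=b+3)).sum()>20]
    xn=[np.min(x[(y>b)&(y<=b+3)]) for b in range(-70,70,3) if ((y>b)&(y<=b+3)).sum()>20]
    xm=[np.max(x[(y>b)&(y<=b+3)]) for b in range(-70,70,3) if ((y>b)&(y<=b+3)).sum()>20]
    med=[np.median(v) for v in (xn,xm,yn,ym)]; print("xmin,xmax,ymin,ymax",np.round(med,1),"slopes",[np.round(np.degrees(np.polyfit(range(len(v)),v,1)[0]/3),1) for v in (xn,yn,ym)])
    c=ref+(ex*(med[0]+75)+ey*(med[2]+med[3])/2)/1000; print("centre from far edge",c.round(4))
E
python3 - <<'E'
from box import *
for n in ("fix","hold"):
    z=np.load(n+".npz"); C=cloud("wrist",z["d"],z["E"]); box(C,z["d"],np.array([.5447,-.1865]))
E
```

```text
xmin,xmax,ymin,ymax [-74.7  61.  -74.1  74.4] slopes [np.float64(0.1), np.float64(3.9), np.float64(-0.1)]
centre from far edge [ 0.545  -0.1863]
xmin,xmax,ymin,ymax [-74.8 -10.1 -74.6  74.5] slopes [np.float64(0.1), np.float64(-0.1), np.float64(-0.1)]
centre from far edge [ 0.5449 -0.1865]
```

```bash
sed -i 's/^s=.*/&\ng=s["tcp_pos"]+s["ee_rot"]@[0,0,.164]; print("grasp",(g*1000).round(1),"flange+",(g[2]*1000-58.7-80).round(1),s["ee_rot"][:,2].round(3))/' f.py
python3 -m creep '[[-1,2.1,-0.6,5,0,0,0],[-1,2.1,-0.6,12,0,0,0],[-1,2.1,-0.6,17.9,0,0,0],[-1,2.1,-0.6,17.9,0,0,0],[-1,2.3,-0.6,20,0,0,0],[-1,2.5,-0.6,22,0,0,0],[-1,2.6,-0.6,23.9,0,0,0],[-1,2.6,-0.6,23.9,0,0,0]]'>/dev/null; python3 f.py
```

```text
15.5333 [ 531.4 -191.1  323.3] [-0.3  0.  -7. ] [0.04 0.79 0.  ]
grasp [ 545.5 -186.3  160. ] flange+ 21.3 [ 0.086  0.03  -0.996]
```

```bash
python3 -m creep '[[-1,0.2,0,2,0,0,0],[-1,0.4,0,4,0,0,0],[-1,0.6,0,6.5,0,0,0],[-1,0.6,0,6.5,0,0,0]]'>/dev/null; python3 f.py;  python3 -m creep '[[-1,0.2,0,2,0,0,0],[-1,0.3,0,3,0,0,0],[-1,0.3,0,3,0,0,0]]'>/dev/null; python3 f.py
```

```text
15.8667 [ 531.4 -191.2  316.6] [-1.6 -0.1 -6.9] [0.08 1.04 0.01]
grasp [ 545.5 -186.3  153.3] flange+ 14.6 [ 0.086  0.03  -0.996]
16.1167 [ 531.4 -191.2  313.9] [-3.1  0.5 -6. ] [ 0.07  1.3  -0.03]
grasp [ 545.6 -186.3  150.5] flange+ 11.8 [ 0.086  0.029 -0.996]
```

```bash
python3 -m creep '[[-1,0.6,0,2,0,0,0],[-1,0.7,0,2.8,0,0,0],[-1,0.7,0,2.8,0,0,0]]'>/dev/null; python3 f.py;  python3 -m creep '[[0.3,0,0,0,0,0,0],[0.3,0,0,0,0,0,0],[0.3,0,0,0,0,0,0],[0.3,0,0,0,0,0,0],[0.3,-15.1,0,0,0,5.2,0],[0.3,-15.1,0,0,0,5.2,0],[0.3,-15.1,0,0,0,5.2,0],[0.3,-15.1,0,0,0,5.2,0]]'; python3 f.py; python3 tilt.py
```

```text
16.3667 [ 531.2 -191.3  311.7] [-3.7  1.  -2.5] [0.37 1.54 0.06]
grasp [ 545.5 -186.5  148.4] flange+ 9.7 [ 0.087  0.029 -0.996]
time_s: 17.03
tcp_pos: [0.5454, -0.1865, 0.3128]
ee_rot: [[-0.948, -0.317, 0.003], [-0.317, 0.948, 0.001], [-0.004, 0.0, -1.0]]
wrist_force: [-0.2, 0.8, -0.2]
gripper_width: 0.642
gripper_force: 0.0
17.0333 [ 545.4 -186.5  312.8] [-0.2  0.8 -0.2] [ 0.01  0.06 -0.03]
grasp [ 546.  -186.3  148.8] flange+ 10.1 [ 0.003  0.001 -1.   ]
[ 545.4 -186.5  312.8]
scene 311 165 slopes dz/dx,dz/dy deg (tool) [-0.2  0.3] z0 0.1905 extent [0.096 0.043 0.003] [-0.016  0.004  0.191]
top 180 128 slopes dz/dx,dz/dy deg (tool) [-6.   1.5] z0 0.1949 extent [0.018 0.043 0.004] [ 0.041 -0.001  0.191]
```

```bash
python3 -m creep '[[0.3,0,0,3,0,0,0],[-1,0,0,3,0,0,0],[-1,0,0,3,0,0,0],[-1,0,0,3,0,0,0],[-1,0,0,3,0,0,0],[-1,0,0,3,0,0,0],[-1,0,0,3,0,0,0],[-1,0,0,3,0,0,0]]'; python3 f.py; python3 -m creep '[[-1,0,0,2,0,0,0],[-1,0,0,4,0,0,0],[-1,0,0,6,0,0,0],[-1,0,0,8,0,0,0],[-1,0,0,9,0,0,0],[-1,0,0,9,0,0,0],[-1,0,0,9,0,0,0]]'; python3 f.py
```

```text
time_s: 17.8
tcp_pos: [0.5455, -0.1865, 0.3099]
ee_rot: [[-0.948, -0.317, 0.002], [-0.317, 0.948, 0.001], [-0.002, 0.0, -1.0]]
wrist_force: [0.6, 0.9, -0.1]
gripper_width: 0.301
gripper_force: 30.0
17.8 [ 545.5 -186.5  309.9] [ 0.6  0.9 -0.1] [ 0.06  0.04 -0.01]
grasp [ 545.8 -186.4  145.9] flange+ 7.2 [ 0.002  0.001 -1.   ]
time_s: 18.38
tcp_pos: [0.5455, -0.1864, 0.3026]
ee_rot: [[-0.948, -0.317, 0.002], [-0.317, 0.948, 0.0], [-0.002, -0.001, -1.0]]
wrist_force: [-2.6, 1.5, 9.0]
gripper_width: 0.295
gripper_force: 30.0
18.3833 [ 545.5 -186.4  302.6] [-2.6  1.5  9. ] [0.73 0.9  0.01]
grasp [ 545.9 -186.4  138.6] flange+ -0.1 [ 0.002  0.    -1.   ]
```

```bash
python3 -m creep '[[-1,0,0,1.6,0,0,0],[-1,0,0,1.6,0,0,0],[-1,0,0,1.6,0,0,5],[-1,0,0,1.6,0,0,10],[-1,0,0,1.6,0,0,15],[-1,0,0,1.6,0,0,20],[-1,0,0,1.6,0,0,20]]'; python3 f.py
```

```text
time_s: 18.97
tcp_pos: [0.5456, -0.1865, 0.3012]
ee_rot: [[-1.0, 0.029, 0.002], [0.029, 1.0, -0.0], [-0.002, -0.0, -1.0]]
wrist_force: [-2.9, 1.9, 8.8]
gripper_width: 0.3
gripper_force: 30.0
18.9667 [ 545.6 -186.5  301.2] [-2.9  1.9  8.8] [ 0.59  0.92 -0.1 ]
grasp [ 546.  -186.5  137.2] flange+ -1.5 [ 0.002 -0.    -1.   ]
```

```bash
python3 -m creep '[[-1,0,0,0,0,0,6],[-1,0,0,0,0,0,12],[-1,0,0,0,0,0,18],[-1,0,0,0,0,0,24],[-1,0,0,0,0,0,30],[-1,0,0,0,0,0,35],[-1,0,0,0,0,0,37],[-1,0,0,0,0,0,37]]'; python3 f.py; python3 -m creep '[[-1,0,0,0,0,0,1],[-1,0,0,0,0,0,2],[-1,0,0,0,0,0,2]]'>/dev/null; python3 f.py
```

```text
time_s: 19.63
tcp_pos: [0.5455, -0.1865, 0.3012]
ee_rot: [[-0.783, 0.623, 0.002], [0.623, 0.783, -0.0], [-0.002, 0.001, -1.0]]
wrist_force: [-2.8, 1.7, 9.4]
gripper_width: 0.298
gripper_force: 30.0
19.6333 [ 545.5 -186.5  301.2] [-2.8  1.7  9.4] [0.47 0.98 0.09]
grasp [ 545.9 -186.6  137.2] flange+ -1.5 [ 0.002 -0.    -1.   ]
19.8833 [ 545.3 -186.4  301.1] [-3.7  2.6 10. ] [0.67 1.25 0.32]
grasp [ 545.5 -186.4  137.1] flange+ -1.6 [ 0.001 -0.    -1.   ]
```

```bash
python3 -m creep '[[-1,0,0,-1.5,0,0,0],[-1,0,0,-3,0,0,0],[-1,0,0,-4.5,0,0,0],[-1,0,0,-6,0,0,0],[-1,0,0,-6,0,0,0]]'>/dev/null; python3 f.py; python3 -m creep '[[0.3,0,0,0,0,0,0],[0.3,0,0,0,0,0,0],[0.3,0,0,0,0,0,0],[0.3,0,0,0,0,0,0],[0.3,0,0,0,0,0,0]]'; python3 -m creep '[[0.3,0,0,-20,0,0,0],[0.3,0,0,-40,0,0,0],[0.3,0,0,-60,0,0,0],[0.3,0,0,-60,0,0,0],[0.3,0,0,-60,0,0,0]]'; python3 tilt.py
cat > chk.py <<'E'
from w import *
s=r.sense(); print((s["tcp_pos"]*1000).round(1),s["joints"].round(1))
im,d,E,C=shot("chk")
m=(d>0)&(np.hypot(C[...,0]-.545,C[...,1]+.186)<.056)
h,_=np.histogram(C[...,2][m]*1000,np.arange(60,165,1)); print([(60+i,int(v)) for i,v in enumerate(h) if v>60])
for a,b in ((.110,.1225),(.142,.156)):
    k=m&(C[...,2]>a)&(C[...,2]<b); q=C[k]
    if k.sum()<50: continue
    c=np.linalg.lstsq(np.c_[q[:,:2]-[.545,-.186],np.ones(len(q))],q[:,2],rcond=None)[0]
    print(a,k.sum(),"z",np.median(q[:,2]).round(4),"slope deg",np.degrees(c[:2]).round(2),cv2.minAreaRect((q[:,:2]*1000).astype(np.float32)))
E
python3 chk.py
```

```text
20.3 [ 545.3 -186.5  305.6] [-2.8  2.4  6.3] [0.58 0.97 0.29]
grasp [ 545.5 -186.4  141.6] flange+ 2.9 [ 0.001  0.    -1.   ]
time_s: 20.72
tcp_pos: [0.5456, -0.1866, 0.3049]
ee_rot: [[-0.76, 0.65, 0.002], [0.65, 0.76, 0.001], [-0.001, 0.002, -1.0]]
wrist_force: [-0.7, -0.4, 0.5]
gripper_width: 0.584
gripper_force: 0.0
time_s: 21.13
tcp_pos: [0.5456, -0.1866, 0.3663]
ee_rot: [[-0.76, 0.65, 0.005], [0.65, 0.76, 0.001], [-0.003, 0.003, -1.0]]
wrist_force: [-0.2, 1.3, -0.4]
gripper_width: 0.65
gripper_force: 0.0
[ 545.6 -186.6  366.3]
[ 545.2 -186.5  365.1] [-2.800e+00  1.910e+01 -1.000e+01 -1.000e-01 -6.080e+01 -1.277e+02]
[(92, 66), (93, 85), (108, 132), (109, 984), (110, 1128), (111, 221), (116, 221), (117, 1889), (118, 2268), (119, 533), (120, 160), (121, 92), (122, 101), (146, 94), (147, 739), (148, 812), (149, 113)]
0.11 6580 z 0.1179 slope deg [-1.87  1.23] ((539.2651977539062, -181.1087646484375), (75.12994384765625, 79.72193908691406), 50.10716247558594)
0.142 1837 z 0.148 slope deg [ 1.61 -1.31] ((544.91552734375, -186.53224182128906), (25.595409393310547, 26.1439266204834), 49.64087677001953)Traceback (most recent call last):
  File "tilt.py", line 10, in <module>
    a=q[rng.choice(len(q),3,False)]; nn=np.cross(a[1]-a[0],a[2]-a[0]); L=np.linalg.norm(nn)
        ~~~~~~~~~~^^^^^^^^^^^^^^^^
  File "numpy/random/_generator.pyx", line 864, in numpy.random._generator.Generator.choice
ValueError: a must be a positive integer unless no samples are taken
```

```bash
python3 -m creep '[[1,0,0,0,0,0,0],[1,0,0,0,0,0,0],[1,0,0,0,0,0,0],[1,0,0,20,0,0,0],[1,0,0,45,0,0,0],[1,0,0,70,0,0,0],[1,0,0,86,0,0,0],[1,0,0,86,0,0,0]]'; python3 f.py
cat > t.py <<'E'
from station import r
import numpy as np
b=np.load("base.npy") if __import__("os").path.exists("base.npy") else np.zeros(3)
s=r.sense(); R=s["ee_rot"]; c=np.array([.5449,-.1865,0]); 
print(s["time_s"].__round__(2),"tcp rel axis in tool mm",(R.T@(s["tcp_pos"]-c)*1000).round(2)[:2],"z",(s["tcp_pos"][2]*1000).round(1),"F tool",(R.T@s["wrist_force"]).round(2),"Mz",s["moment"].round(3),s["gripper_width"].__round__(3))
E
python3 -m creep '[[1,0,0,0,0,0,0],[1,0,0,0,0,0,0]]' >/dev/null; python3 t.py; python3 -m creep '[[1,0,-1.5,0,0,0,0],[1,0,-3,0,0,0,0],[1,0,-3,0,0,0,0]]' >/dev/null; python3 t.py;  python3 -m creep '[[1,0,-1,0,0,0,0],[1,0,-1,0,0,0,0],[1,0,-1,0,0,0,0]]' >/dev/null; python3 t.py
```

```text
time_s: 21.9
tcp_pos: [0.5442, -0.1863, 0.275]
ee_rot: [[-0.76, 0.65, -0.007], [0.65, 0.76, 0.002], [0.007, -0.003, -1.0]]
wrist_force: [-0.2, -0.1, -0.6]
gripper_width: 0.995
gripper_force: 0.0
21.9 [ 544.2 -186.3  275. ] [-0.2 -0.1 -0.6] [-0.12  0.02 -0.  ]
grasp [ 543.1 -186.   111. ] flange+ -27.7 [-0.007  0.002 -1.   ]
22.07 tcp rel axis in tool mm [-1.78  1.33] z 280.3 F tool [-0.02  0.26  0.01] Mz [-0.061 -0.033  0.036] 1.001
22.32 tcp rel axis in tool mm [-1.33 -2.03] z 280.3 F tool [ 0.81 -0.05 -0.32] Mz [-0.051 -0.002  0.047] 0.996
22.57 tcp rel axis in tool mm [-0.87 -3.19] z 279.5 F tool [ 0.24 -0.37 -0.34] Mz [-0.057 -0.05   0.008] 1.002
```

```bash
python3 -m creep '[[1,0,-0.5,0,0,0,0],[1,0,-1,0,0,0,0],[1,0,-1,0,0,0,0],[1,0,-1,0,0,0,0]]' >/dev/null; python3 t.py; python3 -m creep '[[1,0,-0.4,0,0,0,0],[1,0,-0.4,0,0,0,0],[1,0,-0.4,0,0,0,0]]' >/dev/null; python3 t.py; python3 -m creep '[[1,0,-0.4,0,0,0,0],[1,0,-0.4,0,0,0,0],[1,0,-0.4,0,0,0,0]]' >/dev/null; python3 t.py; python3 -m creep '[[1,0,-0.3,0,0,0,0],[1,0,-0.3,0,0,0,0],[1,0,-0.3,0,0,0,0]]' >/dev/null; python3 t.py
```

```text
22.9 tcp rel axis in tool mm [-0.79 -4.18] z 279.2 F tool [-0.39 -0.57  0.14] Mz [-0.033 -0.01   0.035] 1.002
23.15 tcp rel axis in tool mm [-0.89 -4.22] z 279.2 F tool [-0.34  1.67  0.43] Mz [ 0.259 -0.318  0.067] 0.999
23.4 tcp rel axis in tool mm [-1.06 -4.26] z 279.2 F tool [-0.7   2.42  0.71] Mz [ 0.763 -0.686  0.026] 0.999
23.65 tcp rel axis in tool mm [-1.17 -4.38] z 279.3 F tool [-0.02  5.02  2.35] Mz [ 1.042 -1.002  0.007] 1.002
```

```bash
python3 -m creep '[[1,0,2.5,0,0,0,0],[1,-4,2.5,0,0,0,0],[1,-8,2.5,0,0,0,0],[1,-8,1.6,0,0,0,0],[1,-8,1.2,0,0,0,0],[1,-8,0.8,0,0,0,0],[1,-8,0.8,0,0,0,0],[1,-8,0.8,0,0,0,0]]' >/dev/null; python3 t.py; python3 -m creep '[[1,5,0,0,0,0,0],[1,15,0,0,0,0,0],[1,30,0,0,0,0,0],[1,42,3,0,0,0,0],[1,42,4,0,0,0,0],[1,42,4,0,0,0,0]]' >/dev/null; python3 t.py
cat > spin.py <<'E'
from w import *
fr=[]
for i in range(4):
    t=r.sense()["time_s"]; im,d,E,C=shot("sp"); fr.append((t,im,d,C))
c=np.array([.5449,-.1865]); 
pol=[]
for t,im,d,C in fr:
    q=C[...,:2]-c; m=(d>0)&(abs(C[...,2]-.110)<.004)&(np.hypot(q[...,0],q[...,1])<.037)&(np.hypot(q[...,0],q[...,1])>.023)
    pol.append((m,im.astype(float)))
    a=np.degrees(np.arctan2(q[...,1],q[...,0]))%360; g=im.mean(-1); out={}
    dark=m&(g<0.6*np.median(g[m])); h=np.histogram(a[dark],72,(0,360))[0]
    print(round(t,3),m.sum(),[(5*i,int(x)) for i,x in enumerate(h) if x>3])
print("diff",[round(abs(pol[i][1]-pol[i+1][1])[pol[i][0]].mean(),1) for i in range(3)])
E
python3 spin.py
```

```text
24.32 tcp rel axis in tool mm [-8.75 -4.33] z 279.2 F tool [-0.2   1.94  1.29] Mz [ 0.276 -0.386 -0.006] 1.001
24.82 tcp rel axis in tool mm [34.02 -0.31] z 279.6 F tool [-0.68 -0.26 -0.65] Mz [-0.079 -0.014  0.019] 1.003
24.817 1797 [(215, 28), (220, 46), (225, 8)]
24.867 1818 [(55, 28), (190, 9), (225, 16), (230, 50), (235, 18)]
24.917 1832 [(60, 34), (65, 41), (195, 47), (200, 37)]
24.967 1831 [(70, 38), (75, 45), (80, 4), (205, 41), (210, 43)]
diff [np.float64(18.1), np.float64(21.9), np.float64(25.1)]
```

```bash
python3 -m creep '[[1,0,0,0,0,0,0],[1,0,0,0,0,0,0],[1,0,0,0,0,0,0],[1,0,0,0,0,0,0],[1,0,0,0,0,0,0],[1,0,0,0,0,0,0]]' >/dev/null; python3 spin.py; python3 -m creep '[[1,-20,0,0,0,0,0],[1,-42,0,0,0,0,0],[1,-46,0,0,0,0,0],[1,-46,-2,0,0,0,0],[1,-46,-3,0,0,0,0],[1,-43,-4,0,0,0,0],[1,-42,-4,0,0,0,0],[1,-42,-4,0,0,0,0]]' >/dev/null; python3 t.py; python3 -m creep '[[1,5,0,0,0,0,0],[1,16,0,0,0,0,0],[1,33,0,0,0,0,0],[1,42,3,0,0,0,0],[1,42,4,0,0,0,0],[1,42,4,0,0,0,0]]' >/dev/null; python3 t.py; python3 spin.py
```

```text
25.517 1827 [(80, 32), (85, 18), (215, 26)]
25.567 1817 [(220, 4), (225, 22), (230, 10)]
25.617 1829 [(55, 41), (190, 23), (195, 29), (230, 34), (235, 4)]
25.667 1827 [(55, 13), (60, 51), (65, 22), (195, 32), (200, 45), (205, 10)]
diff [np.float64(11.8), np.float64(13.0), np.float64(17.3)]
26.38 tcp rel axis in tool mm [-7.7  -4.23] z 279.2 F tool [0.08 1.71 1.57] Mz [ 0.25  -0.259 -0.015] 1.001
26.88 tcp rel axis in tool mm [3.312e+01 1.000e-02] z 279.7 F tool [-0.42 -0.19 -0.15] Mz [-0.101 -0.053 -0.013] 1.0
26.883 1831 [(60, 16), (65, 13), (190, 23), (195, 16), (230, 23), (235, 31)]
26.933 1839 [(75, 24), (200, 55), (205, 30)]
26.983 1845 [(210, 33), (215, 45), (220, 7)]
27.033 1846 [(220, 19), (225, 51), (230, 13)]
diff [np.float64(21.5), np.float64(20.4), np.float64(16.9)]
```

```bash
python3 -m creep '[[1,0,0,-10,0,0,0],[1,0,0,-30,0,0,0],[1,0,0,-60,0,0,0],[1,-33,0,-90,0,0,0],[1,-33,0,-90,0,0,0],[1,-33,0,-90,0,0,0],[1,-33,0,-90,0,0,0],[1,-33,0,-90,0,0,0]]'; for i in 1 2; do python3 -m creep '[[1,0,0,0,0,0,0],[1,0,0,0,0,0,0],[1,0,0,0,0,0,0],[1,0,0,0,0,0,0],[1,0,0,0,0,0,0],[1,0,0,0,0,0,0],[1,0,0,0,0,0,0],[1,0,0,0,0,0,0]]'>/dev/null; done; python3 chk.py; python3 spin.py
```

```text
time_s: 27.75
tcp_pos: [0.5431, -0.1868, 0.3681]
ee_rot: [[-0.76, 0.65, -0.001], [0.65, 0.76, 0.001], [0.002, 0.0, -1.0]]
wrist_force: [-0.8, 0.3, 0.4]
gripper_width: 1.001
gripper_force: 0.0
[ 543.8 -186.9  369.2] [  -2.8   18.8   -9.8   -0.   -61.3 -127.7]
[(92, 64), (93, 67), (108, 153), (109, 877), (110, 1113), (111, 218), (116, 193), (117, 1792), (118, 2243), (119, 535), (120, 156), (121, 125), (122, 96), (146, 70), (147, 717), (148, 816), (149, 125)]
0.11 6477 z 0.118 slope deg [-1.78  0.79] ((539.6122436523438, -181.30349731445312), (74.95350646972656, 80.66350555419922), 49.86676788330078)
0.142 1799 z 0.148 slope deg [ 1.32 -1.12] ((544.9791870117188, -186.62860107421875), (25.67743682861328, 26.390342712402344), 50.41103744506836)
29.133 2151 [(45, 8), (50, 22), (55, 4), (225, 13), (230, 20)]
29.183 2142 [(50, 19), (55, 13), (225, 4), (230, 20), (235, 10)]
29.233 2149 [(50, 14), (55, 22), (230, 17), (235, 17)]
29.283 2164 [(50, 7), (55, 26), (60, 6), (230, 10), (235, 24)]
diff [np.float64(5.2), np.float64(4.9), np.float64(4.7)]
```

```bash
python3 -c "
from station import r
print(r.finish_job())"
```

```text
the job is handed in; nothing more can be done
None
```

The job is handed in: the movement stands locked upright in the socket, about 5 mm above the mouth, and two light strokes turned its flywheel an estimated 9 rad; it was seen coasting on its own above 1.5 rad/s with nothing touching it. No verdict came back on hand-in.

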